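Seat the mirror plate on its kinematic base

ROBOT

A 6-joint arm with a two-finger parallel gripper is mounted at the origin on a cart in front of the work surface, level with it; the furniture and walls round the work are solid. World frame = base frame: x ahead of the robot, y to its left, z up, the work surface at z = 0. Lengths are in m, angles in degrees, forces in N, time in s.
With the tool pointing down it reaches from about 0.375 to 0.9 m from the base axis. Payload 3.1 kg.
Tool frame: the origin (TCP) lies at the very end of the fingers, on their centre line; the grasp point (between the pads) lies 19 mm behind it; z points along the fingers, y is the line along which they close (so a half turn about z gives the same grasp; the last joint's range is limited). The gripper opens to 87 mm and grips with 3 to 60 N. Pads are 19 mm wide; open, the fingers measure 117 mm over their backs; the gripper's body (75 mm by 190 mm) begins 51 mm behind the grasp point.
Start: joints at [57.955, 30.224, 82.088, -0, 67.689, -10.227], TCP at [0.232, 0.58, 0.223] pointing down, gripper open.
Joint ranges: [-176.69, 176.69], [-43.24, 126.21], [12.49, 139.97], [-82, 262], [0, 151.66], [-163.58, 163.58]. Speed limits (degrees/s): [159.86, 159.86, 180, 180, 180, 180].

INTERFACE

Orientations are given as a 3x3 rotation matrix whose columns are the frame's x, y, z axes.
In Python, from rig import * gives the robot as it stands.
- The arm moves only by the tool jog_arm, never from a script. Its arguments are lists of equal length, an entry for each row: "delta_pos": the shift along the world's x, y, z in cm, a list of three; "turn": the turn about the world's z in degrees; "grip": the closure, from 0 (fully open) to 1 (shut). In form: {"delta_pos": [[x, y, z], ...], "turn": [turn, ...], "grip": [grip, ...]}. A call has 1 to 12 rows; each row is the pose to reach, as a shift and turn from the pose commanded when the call began; what a row does not reach only later rows make up. A row lasts 1/8 s, in which the tool goes at most 62.5 mm and 10.7 degrees, less where a joint would pass 70% of its speed; a pose out of reach is approached as far as the arm can. A call with a gripper value outside its range is refused whole. The fingers move at their own pace and stop on an object; the grip force is fixed at half the most. Time passes only in rows, so rows that repeat a pose let the fingers close. It gives the time, the measured TCP pose, the force, the opening and the grip force at its end, in the units of the state.
- read_state(): the state, without advancing time (a new reading comes with each control period).
- capture(name): name is "side" or "top" or "wrist"; returns a dict with "color" (420x560x3 uint8, blue, green, red), "fovy" (degrees; the focal length in pixels is half the picture's height over the tangent of half this angle, whatever the lens; pixels are square), "cx", "cy" (the principal point, pixels), "k1" (the pictures are not rectified: a ray, as slopes to the right and down, at radius r is drawn at 1 + k1 r^2 times it, then the intrinsics apply), "camera_from_world" (4x4, takes a point from world to camera coordinates). Camera axes: x right, y up, looking along -z (the intrinsics and any distortion apply to the point x, -y, -z); pixel columns grow to the right and rows downward; lengths in m; the calibration is good to about 2 mm. A picture is of the moment at which its call begins. There is no depth.
- hand_in(): hands the job in; it is judged then, once.
The state is a dict: "time_s": time; "joint_positions": joint angles; "qvel": joint speeds; "tau": joint torques, N m; "position": TCP position; "tcp_rot": TCP orientation; "force": force on the tool from outside, world axes, zero at the start; "moment": the same for the moment, N m; "opening": opening from 0.0 (shut) to 1.0 (fully open); "grasp_force": force on a finger pad.
Only numpy, scipy, OpenCV 4.12 (cv2) and the standard library are available. Lean on these libraries where they do the work, as an engineer would, in place of code of your own. Each camera call takes 0.05 s, during which the arm holds its last target. There are 200 camera calls.

TASK

Pick up the aluminium plate that carries the square mirror mount and seat it on the fixed kinematic base, red dots of plate and base on the same side, its three V feet over the three balls. Lower it in the gripper rather than dropping it, and press it down between the two white spring rollers until they snap over its side rails and hold it fully home; then let go and back away. Leave the other plate, the one with the round iris, where it stands.

Things in the scene. Friction and masses are not known exactly. Their poses are not given: they have to be found in the camera images.
- mirror_plate: Loose aluminium plate with black square mirror mount, 0.4 kg. Origin: centre of underside (feet). Slab 90x90 mm, 16 to 26 above origin; 3 V feet under it (mouth 28 wide) at (x, y) = (30, 0), (-16, 34), (-16, -34). 16 mm rails on +y and -y edges, 110 mm over both. Red dots on +x edge. Mirror (facing -x) over the centre: 46 mm wide along y (grip there), 25 along x, 83 to 129 above origin.
- iris_plate: The same kind of plate carrying a black round iris on a post, 145 mm high in all: a bystander, to be left alone. Origin and axes as for the mirror plate.
- kinematic_base: Fixed aluminium base 90 (x) x 208 (y) mm, bed 10 thick. Origin: centre of underside. 3 balls of 16 mm, centres 22 up at (x, y) = (30, 0), (-16, 34), (-16, -34). Red dots on its +x side. At its +y and -y ends a white roller (16 mm, along x, 48 up, 60 from centre) is sprung towards the centre (2.5 N + 0.1 N/mm, 12 mm travel) from a grey housing 58 mm high.
- seat (a point): Point 19 mm above the base's origin, axes as the base. The plate's origin is here when fully home, its x along the base's x (turned half round it does not fit). Its rails meet the rollers 17 mm higher; a light push (up to 6 N) takes it past them, and over the last 7 mm the springs pull it down and the V feet centre it.

How it is judged (in metres and radians):
On the way:
1. the mirror plate is brought down over the base in the gripper, not dropped (contact force between the fingers and mirror_plate above 0.5 N and horizontal distance between mirror_plate and seat below 0.02 m and z of mirror_plate in the frame of seat below 0.02 m), for 0.1 s.
At the end, for the whole second after the job is handed in: The mirror plate is fully home on the three balls, under both rollers: within 10 mm of its seat sideways and less than 6 mm above it, turned with the base to 10 degrees, level to 5 degrees, at rest (horizontal distance between mirror_plate and seat below 0.01 m and z of mirror_plate in the frame of seat below 0.006 m and angle between the x axis of mirror_plate and the x axis of kinematic_base, either way round below 0.175 rad and angle between mirror_plate's own z axis and vertical below 0.09 rad and linear speed of mirror_plate below 0.03 m/s); the robot touches nothing.
It fails at once if the iris plate is pushed more than 30 mm or tipped over (distance of iris_plate from where it was at the start of the episode above 0.03 m or angle between iris_plate's own z axis and vertical above 0.5 rad).
It also fails if it takes over 43 s, if anything falls off the work surface, if the arm or the gripper's body presses on something with over 40 N, if the wrist force passes 120 N, or if a joint passes its speed limit or range.

## Working session

There is one attempt and no reset: what is moved stays moved. The work goes in short steps, Python scripts to look and compute and a tool call to move; the robot and the scene stay as the last step left them, time stands still between calls to the robot, and variables do not carry over. Pictures are saved under pics/ and viewed, at most 10 in all, crops included, and the job is handed in when it is done.

Besides the shell and the picture viewer there is one more tool, called after ">>>" as a command line: name --pt "numbers of a row" for each row, then --argument value for the rest. jog_arm: Moves the arm, as the interface text tells. Its arguments: {"type":"object","properties":{"delta_pos":{"type":"array"},"turn":{"type":"array"},"grip":{"type":"array"}},"required":["delta_pos","turn","grip"]}

```bash
mkdir -p pics
cat > h.py <<'E'
import numpy as np, cv2
from rig import *
def cam(n,save=None):
    c=capture(n)
    if save: cv2.imwrite('pics/'+save,c['color'])
    return c
def K(c):
    f=210/np.tan(np.radians(c['fovy'])/2)
    return np.array([[f,0,c['cx']],[0,f,c['cy']],[0,0,1.]])
def ray(c,u,v):
    p=cv2.undistortPoints(np.array([[[u,v]]],float),K(c),np.array([c['k1'],0,0,0]))[0,0]
    M=np.array(c['camera_from_world']);R=M[:3,:3]
    return -R.T@M[:3,3], R.T@np.array([p[0],-p[1],-1])
def onz(c,u,v,z):
    o,d=ray(c,u,v); return o+d*(z-o[2])/d[2]
def proj(c,P):
    M=np.array(c['camera_from_world']);q=M[:3,:3]@np.array(P)+M[:3,3]
    return cv2.projectPoints(np.array([[q[0],-q[1],-q[2]]]),np.zeros(3),np.zeros(3),K(c),np.array([c['k1'],0,0,0]))[0][0,0]
def red(c):
    h=cv2.cvtColor(c['color'],cv2.COLOR_BGR2HSV)
    m=((h[...,0]<8)|(h[...,0]>172))&(h[...,1]>130)&(h[...,2]>70)
    n,l,s,ce=cv2.connectedComponentsWithStats(m.astype(np.uint8))
    return [(s[i,4],*ce[i].round(1)) for i in range(1,n) if s[i,4]>=4]
E
python3 - <<'E'
from h import *
for n in('top','side','wrist'):
    c=cam(n,n+'0.png');print(n,c['fovy'],c['k1'],ray(c,280,210))
    for r in red(c):print(r,onz(c,r[1],r[2],.02).round(3))
E
```

```text
top 47.625566671242694 -0.009359708161149503 (array([0.35720305, 0.09004628, 0.88121038]), array([ 0.22982341,  0.03196511, -0.97281916]))
(np.int32(288), np.float64(164.9), np.float64(118.7)) [0.717 0.362 0.02 ]
(np.int32(4), np.float64(263.5), np.float64(143.5)) [0.688 0.165 0.02 ]
(np.int32(4), np.float64(228.2), np.float64(150.0)) [0.667 0.23  0.02 ]
(np.int32(10), np.float64(390.5), np.float64(191.2)) [ 0.62  -0.084  0.02 ]
(np.int32(10), np.float64(313.2), np.float64(207.0)) [0.573 0.058 0.02 ]
(np.int32(5), np.float64(258.0), np.float64(233.0)) [0.513 0.154 0.02 ]
(np.int32(8), np.float64(221.1), np.float64(234.9)) [0.502 0.221 0.02 ]
(np.int32(14), np.float64(503.2), np.float64(261.1)) [ 0.511 -0.296  0.02 ]
side 51.69864541264451 -0.06768971167883366 (array([ 0.13703302, -0.53511576,  0.41872297]), array([ 0.47184816,  0.75469128, -0.45586881]))
(np.int32(114), np.float64(286.2), np.float64(161.7)) [0.709 0.348 0.02 ]
(np.int32(5), np.float64(323.8), np.float64(185.4)) [0.699 0.175 0.02 ]
(np.int32(4), np.float64(257.5), np.float64(206.0)) [0.52  0.165 0.02 ]
(np.int32(12), np.float64(311.2), np.float64(224.2)) [0.568 0.043 0.02 ]
(np.int32(33), np.float64(398.2), np.float64(242.8)) [ 0.658 -0.094  0.02 ]
(np.int32(334), np.float64(377.7), np.float64(404.8)) [ 0.393 -0.325  0.02 ]
wrist 67.20620311538399 -0.04130395180798458 (array([0.16898929, 0.60391552, 0.38508761]), array([ 0.22737586, -0.1090872 , -0.96778646]))
```

View pics/top0.png

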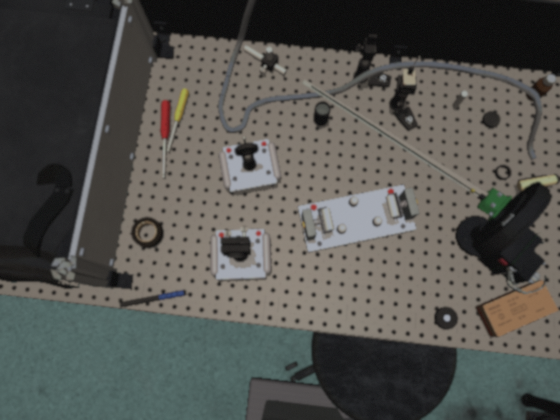

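View pics/side0.png

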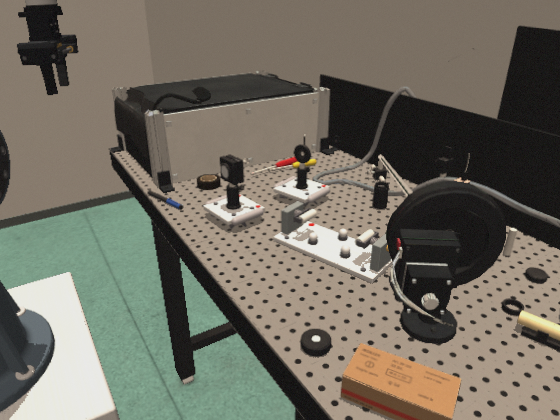

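The top view shows the mirror plate near pixel (241,254), with red dots on its far edge at (221,235) and (258,233). The base is near (357,218), with dots at (313,207) and (390,191). The iris plate is near (249,166). The side view agrees.

Run:
```python
from h import *
c=cam('top')
def axes(a,b,z):
    A=onz(c,*a,z);B=onz(c,*b,z);d=(A-B)/np.linalg.norm(A-B);x=np.array([d[1],-d[0],0])
    print(A.round(4),B.round(4),'sep',np.linalg.norm(A-B).round(4),'yaw',np.degrees(np.arctan2(x[1],x[0])).round(2));return (A+B)/2,x
m,x=axes((221.1,234.9),(258,233),.026);print('plate c if dots at 40:',(m-.04*x).round(4))
m,x=axes((313.2,207),(390.5,191.2),.010);print('base c',(m-.04*x).round(4))
g=cv2.cvtColor(c['color'],cv2.COLOR_BGR2HSV);mk=((g[...,1]<45)&(g[...,2]>120)).astype(np.uint8)
mk=cv2.morphologyEx(mk,cv2.MORPH_OPEN,np.ones((3,3)))
mk=cv2.morphologyEx(mk,cv2.MORPH_CLOSE,np.ones((5,5)))
for k in cv2.findContours(mk,0,2)[0]:
    if cv2.contourArea(k)>500:
        b=cv2.boxPoints(cv2.minAreaRect(k));P=np.array([onz(c,*p,.026) for p in b]);print(cv2.contourArea(k),b.round(0).tolist(),P.mean(0).round(4),(P[1]-P[0]).round(3),(P[2]-P[1]).round(3))
s=read_state();print(s['position'],s['tcp_rot'],s['time_s'])
```

```text
[0.5007 0.2198 0.026 ] [0.5118 0.1532 0.026 ] sep 0.0675 yaw 9.46
plate c if dots at 40: [0.4668 0.1799 0.026 ]
[0.5758 0.0572 0.01  ] [ 0.6231 -0.0856  0.01  ] sep 0.1504 yaw 18.3
base c [ 0.5615 -0.0268  0.01  ]
5157.5 [[203.0, 59.0], [339.0, 7.0], [366.0, 75.0], [230.0, 127.0]] [0.8526 0.1413 0.026 ] [ 0.148 -0.259  0.   ] [-0.148 -0.065  0.   ]
85291.0 [[29.0, 296.0], [61.0, 21.0], [590.0, 84.0], [558.0, 359.0]] [0.6215 0.0754 0.026 ] [0.55 0.06 0.  ] [-0.021 -1.067  0.   ]
1012.5 [[69.0, 255.0], [121.0, 6.0], [127.0, 7.0], [74.0, 256.0]] [0.6909 0.4845 0.026 ] [0.517 0.002 0.   ] [-0.001 -0.011  0.   ]
[0.23202701 0.5798618  0.22194242] [[-9.28363672e-01  3.71672419e-01 -7.11679182e-04]
 [ 3.71673026e-01  9.28362992e-01 -1.14733258e-03]
 [ 2.34264739e-04 -1.32965384e-03 -9.99999089e-01]] 0.2
```

>>> jog_arm --pt "2 -5 0" --pt "4 -10 0" --pt "6.5 -15 0" --pt "9 -20 0" --pt "12 -25 0" --pt "15 -30 0" --pt "18 -34 0" --pt "21 -37.5 0" --pt "23.5 -40 0" --pt "23.5 -40 0" --pt "23.5 -40 0" --turn '[4,8,12,16,20,24,28,31,31,31,31]' --grip '[0,0,0,0,0,0,0,0,0,0,0]'

```text
time_s: 1.58
position: [0.4664, 0.1804, 0.2223]
tcp_rot: [[-0.987, -0.159, -0.002], [-0.159, 0.987, 0.0], [0.001, 0.0, -1.0]]
force: [0.0, -0.2, -0.7]
opening: 0.999
grasp_force: 0.0
```

Run:
```python
from h import *
c=cam('wrist','w1.png');s=read_state();print(s['position'],s['tcp_rot'],s['time_s'],s['joint_positions'])
for r in red(c):print(r,onz(c,r[1],r[2],.026).round(4))
```

```text
[0.46611958 0.1807338  0.22231506] [[-9.87084053e-01 -1.60196432e-01 -1.47480114e-03]
 [-1.60196775e-01  9.87085092e-01  1.17202558e-04]
 [ 1.43697878e-03  3.51947162e-04 -9.99998906e-01]] 1.625 [ 8.35321138e+00  2.06812919e+01  9.96994767e+01  2.19127192e-02
  5.97018611e+01 -9.08761703e+01]
(np.int32(38), np.float64(255.3), np.float64(223.3)) [0.5131 0.1511 0.026 ]
(np.int32(38), np.float64(312.4), np.float64(223.8)) [0.503  0.2183 0.026 ]
```

View pics/w1.png

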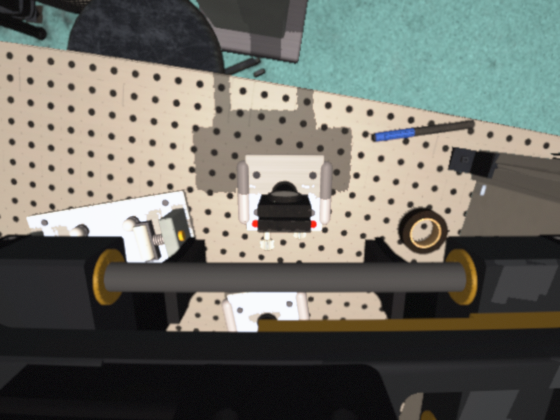

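The wrist picture shows the mirror block at columns 257–312, rows 193–232. The plate's dots are at (255,223) and (312,224), and its slab back edge is at row 155, columns 246–325.

Run:
```python
from h import *
c=cam('wrist')
for p,z in [((246,155),.026),((325,155),.026),((257,197),.129),((312,197),.129),((258,207),.129),((312,207),.129)]:print(p,onz(c,*p,z).round(4))
for r in red(c):print(r,onz(c,r[1],r[2],.026).round(4))
v=cv2.resize(c['color'][140:260,210:360],None,fx=4,fy=4,interpolation=2);cv2.imwrite('pics/w2.png',v)
```

```text
(246, 155) [0.4349 0.1302 0.026 ]
(325, 155) [0.4207 0.2181 0.026 ]
(257, 197) [0.4575 0.1546 0.129 ]
(312, 197) [0.4502 0.1997 0.129 ]
(258, 207) [0.4659 0.1566 0.129 ]
(312, 207) [0.4587 0.2013 0.129 ]
(np.int32(35), np.float64(254.7), np.float64(223.4)) [0.5131 0.1508 0.026 ]
(np.int32(36), np.float64(312.3), np.float64(224.0)) [0.5029 0.2186 0.026 ]
```

View pics/w2.png

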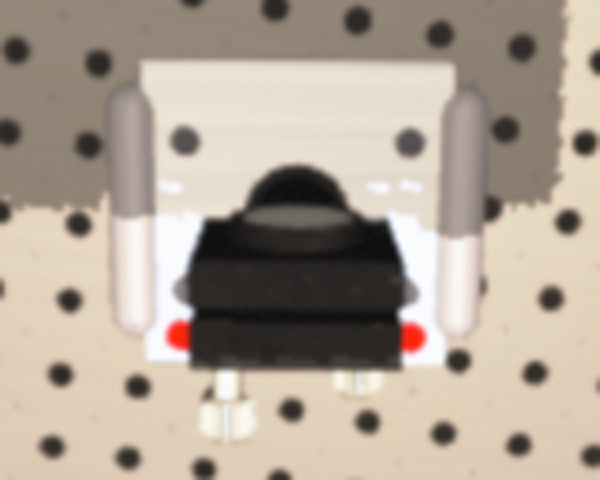

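>>> jog_arm --pt "0.5 0 -4" --pt "0.5 0 -9" --pt "0.5 0 -12" --pt "0.5 0 -13.2" --pt "0.5 0 -13.2" --pt "0.5 0 -13.2" --pt "0.5 0 -13.2" --pt "0.5 0 -13.2" --pt "0.5 0 -13.2" --pt "0.5 0 -13.2" --turn '[0,0,0,0,0,0,0,0,0,0]' --grip '[0,0,0,0,0,1,1,1,1,1]'

```text
time_s: 2.92
position: [0.4723, 0.1803, 0.0907]
tcp_rot: [[-0.987, -0.159, 0.0], [-0.159, 0.987, 0.0], [-0.0, 0.0, -1.0]]
force: [0.2, -1.2, -0.1]
opening: 0.525
grasp_force: 29.9
```

Run:
```python
from h import *
t=cam('top','t1.png');s=cam('side')
def tri(a,b):
    o1,d1=ray(t,*a);o2,d2=ray(s,*b)
    k=np.linalg.lstsq(np.c_[d1,-d2],o2-o1,rcond=None)[0];p,q=o1+k[0]*d1,o2+k[1]*d2
    return ((p+q)/2).round(4),np.linalg.norm(p-q).round(4)
print(red(t));print(red(s))
print(tri((313.2,207),(311.2,224.2)),tri((390.5,191.2),(398.2,242.8)))
im=np.vstack([cv2.resize(t['color'][175:260,290:425],None,fx=5,fy=5)[:,:675],])
cv2.imwrite('pics/base.png',im)
```

```text
[(np.int32(285), np.float64(164.9), np.float64(118.8)), (np.int32(4), np.float64(263.5), np.float64(143.5)), (np.int32(10), np.float64(390.5), np.float64(191.2)), (np.int32(10), np.float64(313.2), np.float64(207.0)), (np.int32(26), np.float64(503.2), np.float64(261.3))]
[(np.int32(114), np.float64(286.2), np.float64(161.6)), (np.int32(5), np.float64(323.8), np.float64(185.4)), (np.int32(6), np.float64(258.0), np.float64(206.5)), (np.int32(13), np.float64(311.2), np.float64(224.2)), (np.int32(34), np.float64(398.1), np.float64(243.0)), (np.int32(335), np.float64(378.0), np.float64(404.9))]
(array([0.5768, 0.0566, 0.0109]), np.float64(0.0025)) (array([ 0.6339, -0.0942,  0.0227]), np.float64(0.0346))
```

View pics/base.png

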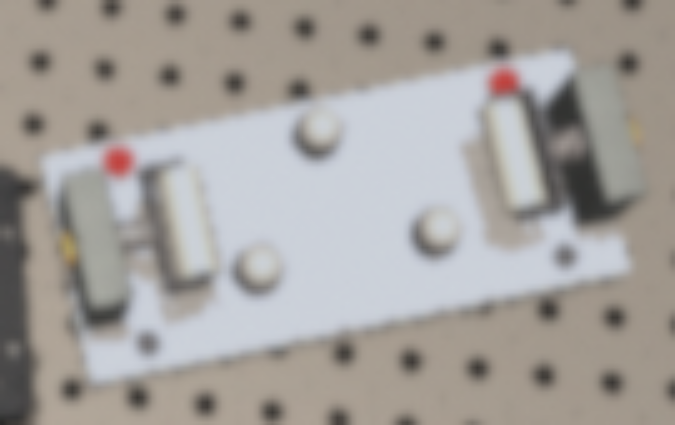

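The crop shows the base's balls at (318,131), (258,267) and (436,230), and the bed corners at (42,157), (572,50), (632,272) and (92,382). The side-view match for the right dot was wrong, since another red object was picked there, so I'll use the balls and corners instead.

Run:
```python
from h import *
t=cam('top')
f=lambda x,y,z:onz(t,290+(x+.5)/5-.5,175+(y+.5)/5-.5,z)
B=np.array([f(318,131,.022),f(258,267,.022),f(436,230,.022)])
M=np.array([[30,0],[-16,34],[-16,-34]])/1000
C=np.array([f(42,157,.01),f(572,50,.01),f(632,272,.01),f(92,382,.01)])
N=np.array([[45,104],[45,-104],[-45,-104],[-45,104]])/1000
for m,p in((M,B),(N,C),(np.r_[M,N],np.r_[B,C])):
    p=p[:,:2];a=m-m.mean(0);b=p-p.mean(0)
    th=np.arctan2((a[:,0]*b[:,1]-a[:,1]*b[:,0]).sum(),(a*b).sum());R=np.array([[np.cos(th),-np.sin(th)],[np.sin(th),np.cos(th)]])
    T=p.mean(0)-R@m.mean(0);print(np.degrees(th).round(2),T.round(4),((m@R.T+T-p)*1000).round(1).tolist())
```

```text
18.3 [ 0.5647 -0.0246] [[0.2, 0.1], [-0.1, 0.2], [-0.1, -0.3]]
18.11 [ 0.5651 -0.0259] [[1.0, 1.1], [1.2, -0.4], [-0.7, -1.2], [-1.5, 0.5]]
18.12 [ 0.5649 -0.0254] [[0.4, -0.7], [0.1, -0.5], [0.0, -1.0], [0.8, 1.7], [1.1, 0.2], [-0.8, -0.6], [-1.7, 1.0]]
```

>>> jog_arm --pt "0 0 1" --pt "0 0 3" --pt "0 0 6" --pt "0 0 9" --pt "0 0 10" --pt "0 0 10" --turn '[0,0,0,0,0,0]' --grip '[1,1,1,1,1,1]'

```text
time_s: 3.82
position: [0.4721, 0.1802, 0.1907]
tcp_rot: [[-0.987, -0.16, 0.0], [-0.16, 0.987, 0.0], [-0.0, 0.0, -1.0]]
force: [0.3, -0.0, -4.0]
opening: 0.527
grasp_force: 30.0
```

>>> jog_arm --pt "1 -2 0" --pt "2.5 -6 0" --pt "5 -11 0" --pt "7.5 -16 0" --pt "9 -19.5 0" --pt "9.3 -20.5 0" --pt "9.3 -20.5 0" --pt "9.3 -20.5 -1.5" --pt "9.3 -20.5 -2" --pt "9.3 -20.5 -2" --turn '[0,2,4,6,8,9,9,9,9,9]' --grip '[1,1,1,1,1,1,1,1,1,1]'

```text
time_s: 5.08
position: [0.5643, -0.0237, 0.1696]
tcp_rot: [[-0.95, -0.313, -0.002], [-0.313, 0.95, 0.001], [0.002, 0.001, -1.0]]
force: [-0.5, 0.2, -4.3]
opening: 0.525
grasp_force: 30.0
```

Run:
```python
from h import *
c=cam('wrist','w3.png');s=cam('side','s3.png');print(read_state()['position'],read_state()['force'])
z=.0907;P=read_state()['position'][2]-.0907
print('plate z',P)
for r in red(c):print(r,onz(c,r[1],r[2],P+.026).round(4),onz(c,r[1],r[2],.01).round(4))
cv2.imwrite('pics/ws.png',np.hstack([c['color'][80:330,100:460],s['color'][90:340,200:500]]))
```

```text
[ 0.56525332 -0.02423275  0.17054722] [-0.701216   -0.63504297 -3.73968134]
plate z 0.07984722119448873
(np.int32(39), np.float64(12.4), np.float64(0.9)) [ 0.4758 -0.2448  0.1058] [ 0.4655 -0.3284  0.01  ]
(np.int32(25), np.float64(210.9), np.float64(231.9)) [ 0.5895 -0.0757  0.1058] [ 0.6271 -0.0879  0.01  ]
```

View pics/ws.png

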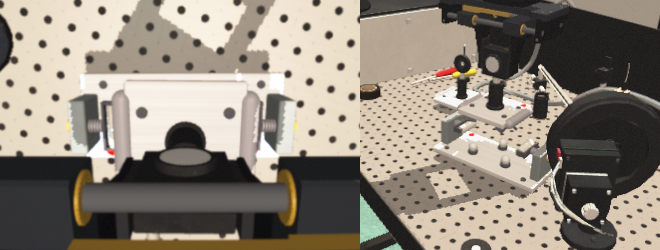

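The plate hangs level over the base. In the wrist image the base's back corners are at about (182,154) and (382,151), and the plate's back corners at (227,161) and (347,160).

Run:
```python
from h import *
c=cam('wrist');P=read_state()['position'][2]-.0907
q=lambda u,v,z:onz(c,u,v,z)
for n,a,b,z in(('base',(182,154),(382,151),.01),('plate',(227,161),(347,160),P+.026)):
    A=q(*a,z);B=q(*b,z);m=(A+B)/2;d=B-A;y=np.degrees(np.arctan2(-d[0],d[1]));print(n,m.round(4),np.linalg.norm(d).round(4),y.round(2), (m[:2]+.045*np.array([np.cos(np.radians(18.2)),np.sin(np.radians(18.2))])).round(4))
print(read_state()['position'])
```

```text
base [ 0.5243 -0.0421  0.01  ] 0.2034 19.01 [ 0.567  -0.0281]
plate [ 0.5216 -0.0383  0.1061] 0.0861 18.65 [ 0.5644 -0.0242]
[ 0.56545788 -0.02442652  0.17077408]
```

>>> jog_arm --pt "0.1 -0.2 -1" --pt "0.1 -0.2 -2.5" --pt "0.1 -0.2 -3.5" --pt "0.1 -0.2 -4" --pt "0.1 -0.2 -4.5" --pt "0.1 -0.2 -4.8" --pt "0.1 -0.2 -5.1" --pt "0.1 -0.2 -5.1" --turn '[0,0,0,0,0,0,0,0]' --grip '[1,1,1,1,1,1,1,1]'

```text
time_s: 6.22
position: [0.566, -0.0268, 0.1193]
tcp_rot: [[-0.95, -0.312, -0.0], [-0.312, 0.95, 0.0], [0.0, 0.0, -1.0]]
force: [-0.3, -0.2, -3.6]
opening: 0.525
grasp_force: 30.0
```

>>> jog_arm --pt "0 0 -0.3" --pt "0 0 -0.6" --pt "0 0 -0.8" --pt "0 0 -1" --pt "0 0 -1" --pt "0 0 -1" --turn '[0,0,0,0,0,0]' --grip '[1,1,1,1,1,1]'

```text
time_s: 6.98
position: [0.5664, -0.0265, 0.1101]
tcp_rot: [[-0.95, -0.312, 0.001], [-0.312, 0.95, 0.0], [-0.001, -0.0, -1.0]]
force: [-2.3, 0.7, 1.8]
opening: 0.52
grasp_force: 29.9
```

>>> jog_arm --pt "0 0 -0.1" --pt "0 0 -0.2" --pt "0 0 -0.2" --turn '[0,0,0]' --grip '[1,1,1]'

```text
time_s: 7.35
position: [0.5666, -0.0264, 0.1098]
tcp_rot: [[-0.95, -0.313, 0.001], [-0.313, 0.95, 0.0], [-0.001, -0.0, -1.0]]
force: [-3.9, 3.0, 13.8]
opening: 0.527
grasp_force: 29.9
```

Hard stop at 13.8 N, right at the computed home height. I'll release and back off.

>>> jog_arm --pt "0 0 0.2" --pt "0 0 0.2" --pt "0 0 0.2" --pt "0 0 0.2" --pt "0 0 1.5" --pt "0 0 4" --pt "0 0 8" --pt "0 0 12" --pt "-2 0 15" --pt "-4 0 15" --pt "-4 0 15" --turn '[0,0,0,0,0,0,0,0,0,0,0]' --grip '[1,0,0,0,0,0,0,0,0,0,0]'

```text
time_s: 8.72
position: [0.5254, -0.0266, 0.2587]
tcp_rot: [[-0.95, -0.312, 0.001], [-0.312, 0.95, -0.0], [-0.001, -0.001, -1.0]]
force: [0.5, 0.4, -0.8]
opening: 1.001
grasp_force: 0.0
```

Run:
```python
from h import *
c=cam('wrist');s=cam('side');print(read_state()['position'],read_state()['force'],read_state()['opening'])
for r in red(c):print(r,onz(c,r[1],r[2],.045).round(4))
cv2.imwrite('pics/ws2.png',np.hstack([c['color'][100:350,100:460],cv2.resize(s['color'][140:290,240:440],None,fx=1.67,fy=1.67)[:250]]))
```

```text
[ 0.52686874 -0.0269125   0.25801839] [ 0.54244641 -0.65550711  0.09563176] 1.000961741471763
(np.int32(98), np.float64(124.8), np.float64(22.3)) [ 0.4069 -0.2508  0.045 ]
(np.int32(112), np.float64(99.0), np.float64(54.3)) [ 0.4477 -0.2721  0.045 ]
(np.int32(153), np.float64(57.2), np.float64(88.7)) [ 0.4984 -0.3127  0.045 ]
(np.int32(10), np.float64(221.5), np.float64(237.4)) [ 0.6131 -0.0835  0.045 ]
(np.int32(11), np.float64(330.5), np.float64(237.3)) [0.5701 0.0474 0.045 ]
(np.int32(12), np.float64(246.7), np.float64(245.0)) [ 0.613  -0.0503  0.045 ]
(np.int32(30), np.float64(301.6), np.float64(244.6)) [0.5907 0.0158 0.045 ]
```

View pics/ws2.png

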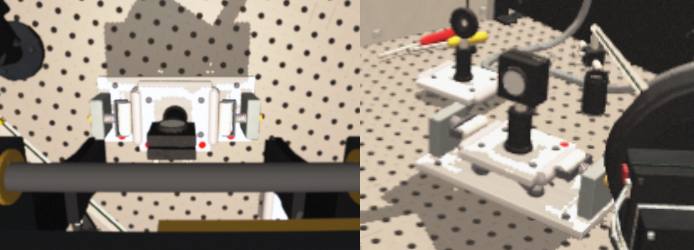

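The plate sits level between the rollers. Its dots at (247,245) and (302,245) are on the same side as the base's, and it lines up with the base.

```bash
python3 -c "
from rig import *
print(hand_in())"
```

```text
the job is handed in; nothing more can be done
None
```

I seated the mirror plate on the kinematic base with red dots on the same side, pressed it to a hard stop (13.8 N) at the computed home height, released it, backed away and handed the job in at about 9 s; the hand-in gave no verdict, and I never went near the iris plate.

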